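Set the magnifier boom to the clip on its scale

ROBOT

A 7-joint arm with a two-finger parallel gripper is mounted at the origin on the work surface. World frame = base frame: x ahead of the robot, y to its left, z up, the work surface at z = 0. Lengths are in m, angles in rad, forces in N, time in s.
With the tool pointing down it reaches from about 0.425 to 0.875 m from the base axis. Payload 4.7 kg.
Tool frame: the origin (TCP) lies on the centre line of the jaws, within the pads' length; the fingertips stand 25 mm ahead of it and the grasp point (between the pads) lies 6 mm ahead of it; z points along the fingers, y is the direction in which the jaws open and shut (so a half turn about z gives the same grasp; the last joint's range is limited). The gripper opens to 85 mm and grips with 20 to 120 N. Pads are 22 mm wide; open, the fingers measure 114 mm over their backs; the gripper's body (76 mm by 85 mm) begins 54 mm behind the grasp point. The pads swing forward as they close: fully open they stand 13 mm farther back than shut.
Start: joints at [1.331, 0.321, -0.07, 1.45, 0.023, 1.371, -0.057], TCP at [0.163, -0.629, 0.256] pointing down, gripper open.
Joint ranges: [-2.86, 2.86], [-0.3, 2.09], [-1.38, 1.24], [0.06, 2.45], [-1.56, 4.7], [0.09, 2.05], [-2.69, 2.69]. Speed limits (rad/s): [2.57, 2.57, 3.14, 3.14, 3.14, 3.14, 3.14].

INTERFACE

Orientations are given as a rotation vector (axis times angle).
In Python, from rig import sensors, cams, robot gives the robot as it stands. The module is installed in compiled form; this text tells all that it offers.
- The arm moves only by the shell command python3 -m handwheel 'ROWS' [OPENING] [FORCE]. ROWS is JSON, a list that holds one entry, the list of rows, each a list of 4 numbers: the shift along the tool's x, y, z in m, then the turn about the tool's z in rad. In form: [[[dx, dy, dz, yaw], ...]]. A call has 1 to 20 rows; each row shifts and turns the pose as measured when the row begins, along the tool's axes as they then stand; what a row does not reach is not made up. A row lasts 1/8 s, in which the tool goes at most 62.5 mm and 10.7 degrees, less where a joint would pass 70% of its speed; a pose out of reach is approached as far as the arm can. A call with a gripper value outside its range is refused whole. OPENING is the closure, from 0 (fully open) to 1 (shut), set as the call begins (- or left out, the last holds). The fingers move at their own pace and stop on an object; FORCE is the grip in N (left out, the last holds). Time passes only in rows, so rows that do not move let the fingers close. It gives the time, the measured TCP pose, the force and the opening at its end, in the units of the state.
- sensors.observe(): the state, without advancing time (a new reading comes with each control period).
- cams.grab_frame(name): name is "scene" or "top"; returns the picture (420x560x3 uint8, red, green, blue); there is no depth.
- cams.calibration(name): a dict with "fx", "fy", "cx", "cy" (pixels), "R" (3x3) and "t" (3): a world point X has camera coordinates R X + t. Camera axes: x right, y down, z forward; pixel columns grow to the right and rows downward; lengths in m; the calibration is good to about 2 mm. A picture is of the moment at which its call begins. calibration takes no time and is no camera call.
- robot.finish_job(): hands the job in, once; it reports no verdict.
The state is a dict: "time_s": time; "joints": joint angles; "qvel": joint speeds; "joint_efforts": joint torques, N m; "tcp_pos": TCP position; "tcp_rot": TCP orientation; "force": force on the tool from outside, world axes, zero at the start; "ft_torque": the same for the moment, N m; "gripper_width": finger opening in m.
Only numpy, scipy, OpenCV 4.12 (cv2) and the standard library are available. Lean on these libraries where they do the work, as an engineer would, in place of code of your own. Each camera call takes 0.05 s, during which the arm holds its last target.

TASK

Lift the keeper plate up off the two posts of the magnifier stand and lay it flat in the grey tray, then push the lock button fully down so that the boom is free. Then pull the boom out by its pull post until its pointer is level with the index clip on the scale, and finish while still holding it there against its spring, because it runs back if let go. Leave the index clip and the other things on the bench where they are.

Things in the scene. Friction and masses are not known exactly. Their poses are not given: they have to be found in the camera images.
- gauge: fixed magnifier stand; origin on the table, x, y, z below are its own axes, turned about the vertical. A square aluminium sleeve (30 x 30 mm, top 125 mm above the table) runs along y from -170 to 0 mm over x = 0; the boom slides out of its mouth to +y. A tube rack (38 mm high, tubes to 66 mm) stands at x = -98 to -12, y = 30 to 200 mm
- fixed_post (a point): fixed steel post on the sleeve, 14 mm thick, 20 mm high; this point is half-way up its axis (x = 0, y = -65 mm on the stand, 135 mm above the table)
- scale_zero (a point): first line of the white scale: 30 mm wide, top 105 mm above the table, along the stand's y on the +x side of the boom (x = 17 to 47 mm, to y = 180 mm), lines every 10 mm, every fifth long; the pointer stands at this first line when the boom is home
- pull_post (a point): the boom's pull post: upright round steel pin, 14 mm thick, 45 mm high, on the boom's head (30 x 48 mm block, top level with the sleeve's); this point is on its axis, half-way up (147.5 mm above the table), and moves with the boom. A round lens (70 mm across, top 117 mm above the table) sits on the -x side of the head
- pointer (a point): white line on the boom's dark pointer tongue, which reaches over the scale; 29 mm to +x of the pull post's axis, 109 mm above the table
- boom (a joint): how far the boom is pulled out: 0 home, up to 0.14 m, along the stand's +y. A spring pulls it home with 1.8 N at 0 rising to 3.9 N at 0.14, friction 0.6 N: let go, it runs back. Blocked within 1 mm until the lock button is down
- lock_top (a point): centre of the top face of the lock button, a black round cap 24 mm across on the sleeve at y = -125 mm of the stand, standing 12.5 mm proud of the sleeve when up (137.5 mm above the table), 4.5 mm when down
- lock (a joint): how far the lock button is pushed down: 0 up (boom locked), 0.008 m fully down (boom free; it frees at about 0.006). Going down takes about 3.5 N; it stays where it is pushed and does not spring back
- keeper: loose keeper, 60 to 130 g: flat dark steel plate 36 (x) x 124 (y) x 8 mm with two 23 mm through holes at y = -45 and 45 mm, hung over the fixed post and the pull post, resting flat on the sleeve and the boom's head, 125 mm above the table, and tying the boom in. The pull post rises 45 mm above its underside. Origin: centre of its underside, z up
- keeper_tab (a point): point in the keeper's upright tab, 35 mm above the plate's underside; the tab, 10 mm thick (x) and 30 mm wide (y), rises from the middle of the plate to 58 mm above its underside
- clip_mark (a point): white centre line on top of the small dark steel index clip (12 mm along y) on the scale's outer edge, 19 mm farther out in x than the pointer's line; the boom is right when pointer line and clip line have the same y along the stand. It stays put (slides only above 12 N)
- clip (a joint): how far the clip sits from the scale's first line, in m: equals the value of joint boom at which the pointer is level with it
- tray: fixed grey tray, 220 (its x) x 140 (its y) mm, walls 4 mm thick and 20 mm high, inner floor 4 mm above the table; origin under its middle. A yellow tube rack (200 x 120 mm, tubes to 66 mm high) stands on the opposite side of the stand
- bottle: green white-labelled reagent bottle, 56 mm across, 110 mm tall, bystander; origin under its middle
- beaker: small open glass beaker, 64 mm across, 80 mm tall, bystander; origin under its middle
- jar: small amber jar, 44 mm across, 45 mm tall, bystander; origin under its middle
- timer: flat white timer, 50 x 70 x 22 mm, bystander; origin under its middle
- marker: black marker pen, 110 mm long, 14 mm thick, lying, bystander
Not all that is in view belongs to the job. Of the things shaped like the keeper, the steel one is meant.

How it is judged:
On the way, in this order (a step that is already met when the one before it is completed fails the run):
1. the keeper is lifted clear of both posts (z of keeper_tab in the frame of gauge above 0.205 m), for 0.1 s.
2. the keeper lies flat in the tray, let go (x of keeper_tab in the frame of tray between -0.085 and 0.085 m and y of keeper_tab in the frame of tray between -0.055 and 0.055 m and z of keeper_tab in the frame of tray below 0.046 m and contact force between the fingers and keeper below 0.1 N and linear speed of keeper below 0.03 m/s and angle between keeper's own z axis and vertical below 0.2 rad), for 0.2 s.
3. the lock button is pushed fully down (value of joint lock above 0.0065 m), for 0.1 s.
At the end, for the whole second after the job is handed in: The pointer is level with the clip's line within 4 mm along the scale and still, the fingers hold the boom (more than 0.5 N of contact), the lock button is down, and the keeper lies flat and untouched in the tray (all of step 2 and y of pointer in the frame of clip_mark between -0.004 and 0.004 m and velocity of joint boom between -0.01 and 0.01 m/s and contact force between the fingers and boom above 0.5 N and value of joint lock above 0.0065 m); the arm keeps its last pose, push and grip.
It fails at once if the index clip is shifted by more than 4 mm (distance of clip_mark from where it was at the start of the episode above 0.004 m).
It fails at once if a bystander (bottle, beaker, jar, timer or marker) is pushed or knocked more than 30 mm (distance of any of bottle, beaker, jar, timer, marker from where it was at the start of the episode above 0.03 m).
It also fails if it takes over 58 s, if anything falls off the work surface, if the arm or the gripper's body presses on something with over 40 N, if the wrist force passes 120 N, or if a joint passes its speed limit or range.

## Working session

There is one attempt and no reset: what is moved stays moved. The work goes in short steps, Python scripts to look and compute and a shell command to move; the robot and the scene stay as the last step left them, time stands still between calls to the robot, and variables do not carry over. Pictures are saved under pics/ and viewed, and the job is handed in when it is done.

```bash
mkdir -p pics
python3 - <<'E'
from rig import sensors,cams,robot
import cv2
s=sensors.observe()
print({k:s[k] for k in ('time_s','tcp_pos','tcp_rot','force','gripper_width')})
for n in('scene','top'):
    im=cams.grab_frame(n); cv2.imwrite(f'pics/{n}0.png',im[:,:,::-1]); print(n,cams.calibration(n))
E
```

```text
{'time_s': 0.0, 'tcp_pos': array([ 0.16304143, -0.62872141,  0.25523966]), 'tcp_rot': array([-3.11449121e+00, -3.97348440e-01,  5.02804894e-04]), 'force': array([-1.67788263, -0.44723459, -0.76702406]), 'gripper_width': 0.08511363344885269}
scene {'fx': 485.00377874392933, 'fy': 485.00377874392933, 'cx': 271.2310813046321, 'cy': 213.73943437789197, 'R': array([[ 0.74155787,  0.67086681, -0.00544516],
       [ 0.57604459, -0.64086245, -0.507413  ],
       [-0.34389613,  0.37313945, -0.86168579]]), 't': array([-0.37567391, -0.24503892,  1.40048516])}
top {'fx': 515.8126278239843, 'fy': 515.8126278239843, 'cx': 272.6390495238188, 'cy': 218.29584039311544, 'R': array([[ 0.05632927, -0.99841091,  0.00163558],
       [-0.97779667, -0.05549727, -0.20207356],
       [ 0.20184321,  0.00978339, -0.97936898]]), 't': array([-0.01802863,  0.52995774,  1.24162198])}
```

View pics/scene0.png

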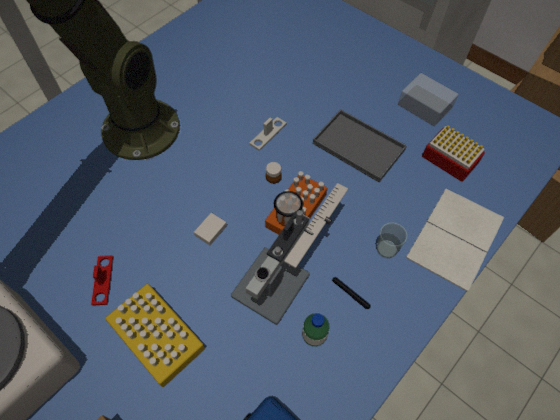

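View pics/top0.png

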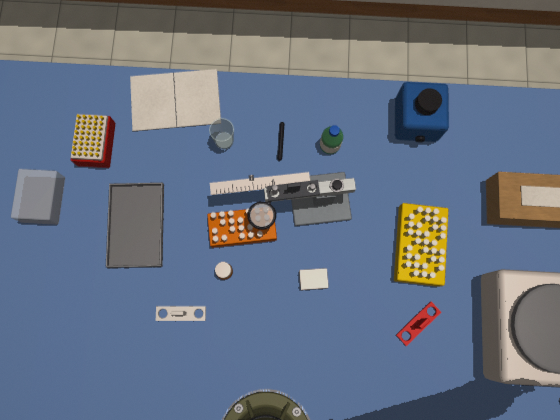

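The steel keeper candidate is on the stand in the top view, around (293,188). There are also a light aluminium-looking one at (180,313) and a red one at (418,323). I'll enlarge the views to check.

Run:
```python
import cv2
a=cv2.imread('pics/top0.png')[160:260,195:365]; cv2.imwrite('pics/topc.png',cv2.resize(a,None,fx=4.7,fy=4.7,interpolation=cv2.INTER_CUBIC))
a=cv2.imread('pics/scene0.png')[165:315,225:395]; cv2.imwrite('pics/scenec.png',cv2.resize(a,None,fx=4,fy=4,interpolation=cv2.INTER_CUBIC))
```

```text
(no output)
```

View pics/topc.png

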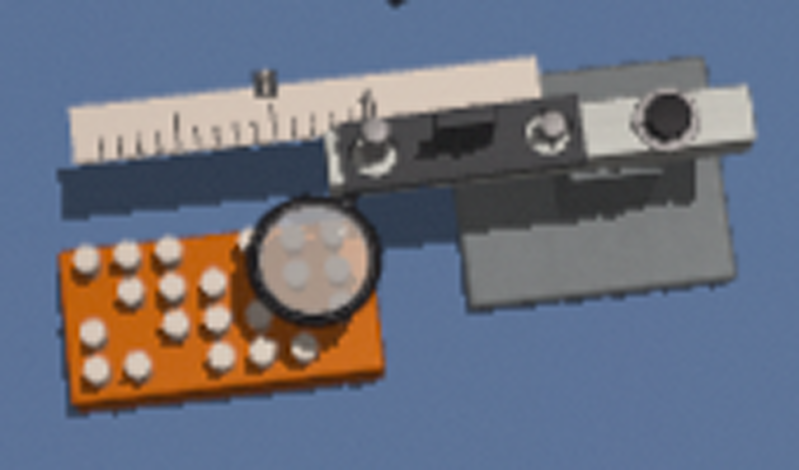

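View pics/scenec.png

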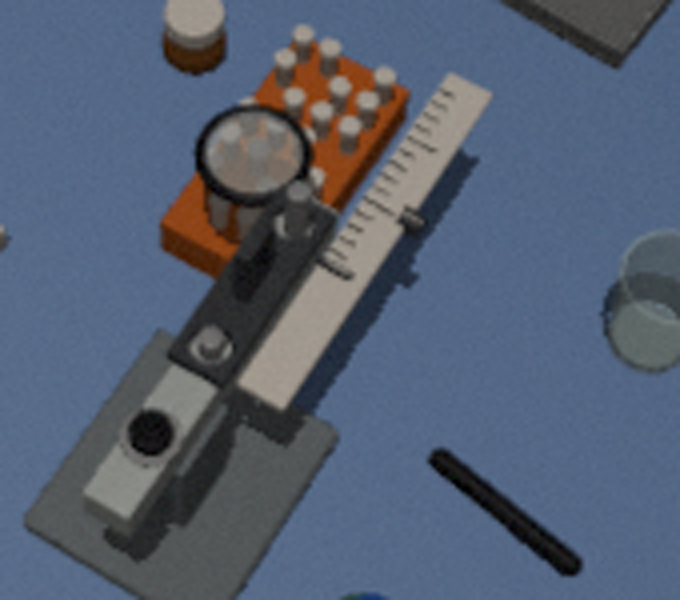

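The dark plate over both posts (top 293,188; scene 282,230) is the steel keeper. The pale one at top (180,313) and the red one at (418,323) are decoys lying on the bench. The scale clip is at top (251,178) and scene (328,219). The dark grey tray is at top (135,225), and the translucent box at (38,196) isn't it.

```bash
cat > h.py <<'E'
import numpy as np, cv2
from rig import cams
def ray(n,u,v):
    c=cams.calibration(n); R=np.array(c['R']);t=np.array(c['t'])
    return -R.T@t, R.T@np.array([(u-c['cx'])/c['fx'],(v-c['cy'])/c['fy'],1])
def onz(n,u,v,z):
    o,d=ray(n,u,v); return o+d*(z-o[2])/d[2]
def proj(n,X):
    c=cams.calibration(n); p=np.array(c['R'])@X+c['t']; return np.array([c['fx']*p[0]/p[2]+c['cx'],c['fy']*p[1]/p[2]+c['cy']])
def tri(p,q):
    o1,d1=ray('top',*p);o2,d2=ray('scene',*q)
    s=np.linalg.lstsq(np.c_[d1,-d2],o2-o1,rcond=None)[0]
    a=o1+s[0]*d1;b=o2+s[1]*d2; return (a+b)/2,np.linalg.norm(a-b)
E
python3 - <<'E'
from h import *
np.set_printoptions(precision=4,suppress=True)
T=lambda x,y:((x+.5)/4.7-.5+195,(y+.5)/4.7-.5+160)
S=lambda x,y:((x+.5)/4-.5+225,(y+.5)/4-.5+165)
for n,t,s,z in [('lock',(667,118),(152,432),.1375),('pull',(376,130),(302,188),.17),('fix',(552,124),(213,340),.145),('ptr',(366,105),(338,268),.109),('clip',(264,83),(412,216),.112)]:
    print(n,onz('top',*T(*t),z),onz('scene',*S(*s),z),tri(T(*t),S(*s)))
im=cv2.imread('pics/top0.png')
for n,p in [('tl',(109,183)),('tr',(163,182)),('br',(162,267)),('bl',(107,267))]: print(n,onz('top',*p,.02))
for n,p in [('l',(314,142)),('t',(341,113)),('r',(405,147)),('b',(380,178))]: print(n,onz('scene',*p,.02))
E
```

```text
lock [ 0.603  -0.1361  0.1375] [ 0.6081 -0.1381  0.1375] (array([ 0.6055, -0.1364,  0.1301]), np.float64(0.001271543183047482))
pull [0.5796 0.0104 0.17  ] [0.5813 0.0128 0.17  ] (array([0.5806, 0.0115, 0.17  ]), np.float64(0.002927923555670344))
fix [ 0.5945 -0.0776  0.145 ] [ 0.5986 -0.0792  0.145 ] (array([ 0.5964, -0.0775,  0.1392]), np.float64(0.0010342192234641548))
ptr [0.6092 0.0169 0.109 ] [0.6094 0.0157 0.109 ] (array([0.6093, 0.0166, 0.1077]), np.float64(0.0008015362886924551))
clip [0.6171 0.0703 0.112 ] [0.6202 0.0689 0.112 ] (array([0.6187, 0.0709, 0.1075]), np.float64(0.0007233643866767366))
tl [0.607  0.4448 0.02  ]
tr [0.6177 0.3042 0.02  ]
br [0.3957 0.2846 0.02  ]
bl [0.3879 0.4234 0.02  ]
l [0.4114 0.2825 0.02  ]
t [0.4015 0.4167 0.02  ]
r [0.6091 0.4363 0.02  ]
b [0.6187 0.3056 0.02  ]
```

Run:
```python
import cv2
a=cv2.imread('pics/top0.png')[160:200,235:295]; cv2.imwrite('pics/topd.png',cv2.resize(a,None,fx=13,fy=13,interpolation=cv2.INTER_CUBIC))
a=cv2.imread('pics/scene0.png')[200:245,285:345]; cv2.imwrite('pics/scened.png',cv2.resize(a,None,fx=13,fy=13,interpolation=cv2.INTER_CUBIC))
```

```text
(no output)
```

View pics/topd.png

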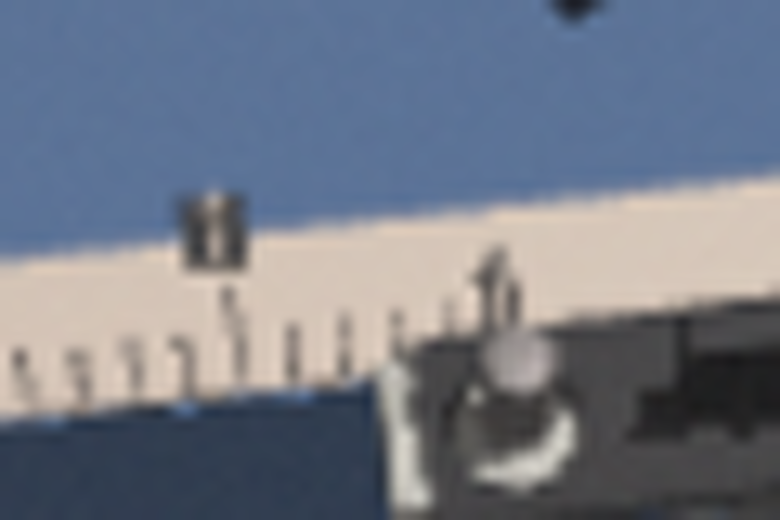

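View pics/scened.png

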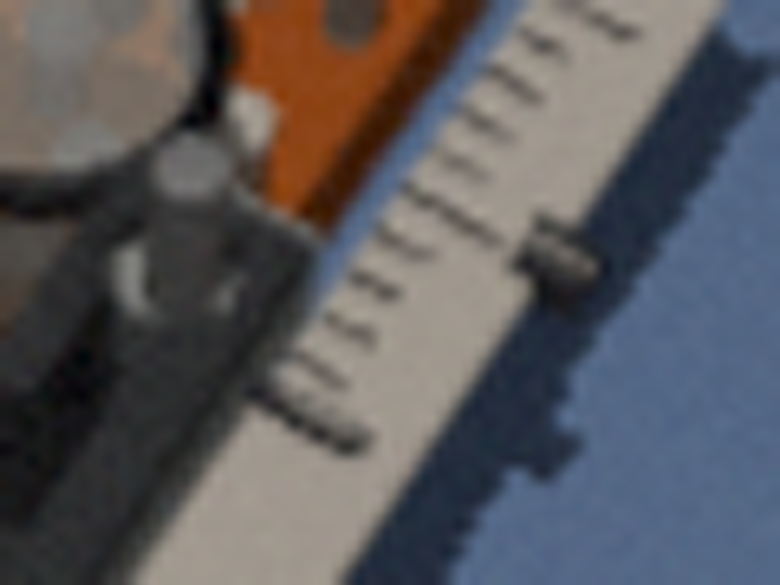

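```bash
python3 - <<'E'
from h import *
for z in (0.05,.15): print(onz('top',484,330,z),onz('top',484,275,z), onz('scene',20,290,z), onz('top',448,85,z))
E
python3 -m handwheel '[[[0,0,-0.06,-0.1],[0,0,0,-0.18],[0,0,0,-0.18],[0,0,0,-0.18],[0,0,0,-0.18],[0,0,0,-0.18],[0,0,0,-0.18],[0,0,0,-0.18],[0,0,0,-0.1],[0,0,0,0]]]' 0 40
```

```text
[ 0.28499678 -0.51292883  0.05      ] [ 0.4179654  -0.51642789  0.05      ] [ 0.20160599 -0.51006507  0.05      ] [ 0.91941598 -0.43396072  0.05      ]
[ 0.28370835 -0.47269771  0.15      ] [ 0.40623271 -0.47592193  0.15      ] [ 0.269517   -0.50206041  0.15      ] [ 0.86829594 -0.3999323   0.15      ]
time_s: 1.35
tcp_pos: [0.1622, -0.6263, 0.31]
tcp_rot: [-1.992, -2.414, -0.013]
force: [-0.8, 0.3, -0.2]
gripper_width: 0.0854
```

```bash
cat >> h.py <<'E'
from scipy.spatial.transform import Rotation as Ro
def togo(P,psi=None,ahead=0.006):
    """shift in tool axes so that the grasp point (ahead of the TCP) gets to P; yaw so that tool x points at world angle psi"""
    from rig import sensors
    s=sensors.observe(); R=Ro.from_rotvec(s['tcp_rot']).as_matrix()
    g=s['tcp_pos']+R[:,2]*ahead
    a=np.arctan2(R[1,0],R[0,0])
    print('t',round(s['time_s'],2),'tcp',s['tcp_pos'].round(4),'tool',(R.T@(np.array(P)-g)).round(4),'yaw',None if psi is None else round(-(psi-a),4),'zax',R[:,2].round(3),'F',s['force'].round(2),'w',round(s['gripper_width'],4))
E
python3 - <<'E'
from h import *
togo([.5885,-.0335,.24],np.deg2rad(99.5))
E
```

```text
t 1.35 tcp [ 0.1622 -0.6263  0.31  ] tool [0.5002 0.5311 0.0705] yaw 0.025 zax [-0.004  0.014 -1.   ] F [-0.83  0.29 -0.24] w 0.0854
```

```bash
python3 -m handwheel '[[[0.0415,0.044,0,0.002],[0.0415,0.044,0,0.002],[0.0415,0.044,0,0.002],[0.0415,0.044,0,0.002],[0.0415,0.044,0,0.002],[0.0415,0.044,0,0.002],[0.0415,0.044,0,0.002],[0.0415,0.044,0,0.002],[0.0415,0.044,0,0.002],[0.0415,0.044,0,0.002],[0.0415,0.044,0,0.002],[0.0415,0.044,0,0.002],[0,0,0,0]]]' 0.3
python3 - <<'E'
from h import *
togo([.5885,-.0335,.24],np.deg2rad(99.5))
for n in('top','scene'):cv2.imwrite(f'pics/{n}1.png',cams.grab_frame(n)[:,:,::-1])
E
```

```text
time_s: 2.98
tcp_pos: [0.6124, -0.0309, 0.3127]
tcp_rot: [-2.063, -2.352, -0.014]
force: [-0.1, 0.1, -0.4]
gripper_width: 0.0595
t 2.98 tcp [ 0.6124 -0.0309  0.3127] tool [-0.0006 -0.0239  0.0668] yaw -0.0353 zax [-0.004  0.015 -1.   ] F [-0.07  0.09 -0.38] w 0.0595
```

```bash
python3 -m handwheel '[[[0,-0.024,0.03,-0.035],[0,0,0.035,0],[0,0,0.03,0],[0,0,0.02,0],[0,0,0,0]]]' 0.3
python3 - <<'E'
from h import *
togo([.5885,-.0335,.163],np.deg2rad(99.5))
a=cams.grab_frame('scene')[150:300,225:395];cv2.imwrite('pics/s2.png',cv2.resize(a,None,fx=4,fy=4,interpolation=2)[:,:,::-1])
E
```

```text
time_s: 3.7
tcp_pos: [0.5829, -0.0519, 0.1958]
tcp_rot: [-2.061, -2.365, 0.003]
force: [-0.4, -0.8, -0.1]
gripper_width: 0.0598
t 3.7 tcp [ 0.5829 -0.0519  0.1958] tool [0.0174 0.0082 0.0268] yaw -0.0289 zax [-0.005  0.002 -1.   ] F [-0.36 -0.78 -0.11] w 0.0598
```

View pics/s2.png

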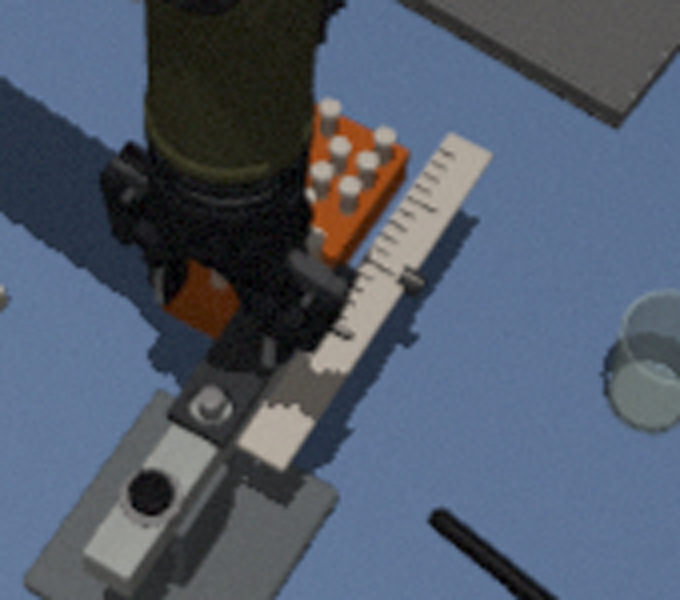

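```bash
python3 -m handwheel '[[[0.017,0.008,0,-0.028],[0,0,0,0]]]' 0.3
python3 - <<'E'
from h import *
togo([.5885,-.0335,.163],np.deg2rad(99.5))
E
```

```text
time_s: 4.0
tcp_pos: [0.5907, -0.0335, 0.1995]
tcp_rot: [2.031, 2.396, 0.002]
force: [-0.3, -0.4, 0.3]
gripper_width: 0.0597
t 4.0 tcp [ 0.5907 -0.0335  0.1995] tool [ 0.0003 -0.0022  0.0305] yaw -0.0011 zax [ 0.001  0.001 -1.   ] F [-0.26 -0.37  0.29] w 0.0597
```

```bash
python3 -m handwheel '[[[0,-0.002,0.015,0],[0,0,0.014,0],[0,0,0,0]]]' 0.3;  python3 -m handwheel '[[[0,0,0,0],[0,0,0,0],[0,0,0,0],[0,0,0,0],[0,0,0,0]]]' 1 40
python3 - <<'E'
from h import *
togo([.5885,-.0335,.163],np.deg2rad(99.5))
E
```

```text
time_s: 4.38
tcp_pos: [0.5887, -0.0337, 0.1688]
tcp_rot: [2.03, 2.397, 0.002]
force: [-0.9, -0.3, 0.2]
gripper_width: 0.0597
time_s: 5.0
tcp_pos: [0.5889, -0.034, 0.1689]
tcp_rot: [2.031, 2.396, 0.002]
force: [-0.5, 0.3, -0.6]
gripper_width: 0.0095
t 5.0 tcp [ 0.5889 -0.034   0.1689] tool [ 0.0006 -0.0003 -0.0001] yaw -0.0012 zax [ 0.002  0.    -1.   ] F [-0.5   0.26 -0.63] w 0.0095
```

```bash
python3 -m handwheel '[[[0,0,-0.01,0],[0,0,-0.015,0],[0,0,-0.02,0],[0,0,-0.025,0],[0,0,-0.025,0],[0,0,0,0],[0,0,0,0]]]'
python3 - <<'E'
from h import *
togo([.503,.364,.15],np.deg2rad(99.5))
for n in('top','scene'):cv2.imwrite(f'pics/{n}3.png',cams.grab_frame(n)[:,:,::-1])
E
```

```text
time_s: 5.88
tcp_pos: [0.5896, -0.0336, 0.2732]
tcp_rot: [2.027, 2.393, 0.006]
force: [-0.3, 0.4, -1.2]
gripper_width: 0.0094
t 5.88 tcp [ 0.5896 -0.0336  0.2732] tool [ 0.4067 -0.0209  0.1163] yaw -0.0007 zax [ 0.007 -0.001 -1.   ] F [-0.32  0.44 -1.16] w 0.0094
```

View pics/scene3.png

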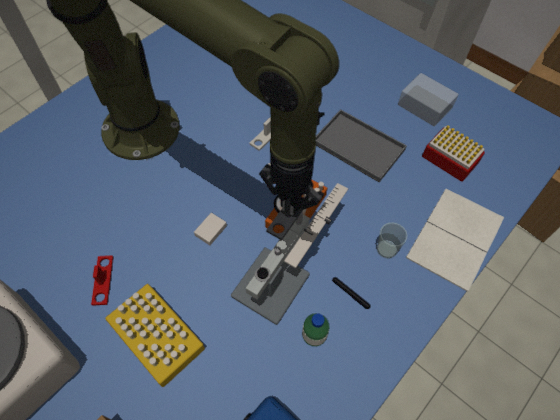

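View pics/top3.png

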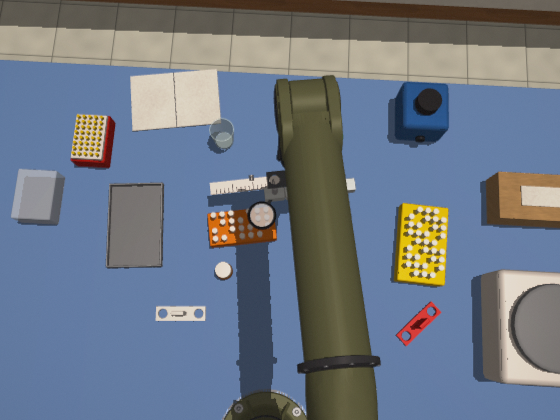

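```bash
python3 -m handwheel '[[[0.03,-0.002,0,0],[0.05,-0.003,0,0],[0.055,-0.003,0,0],[0.055,-0.003,0,0],[0.055,-0.003,0,0],[0.055,-0.003,0,0],[0.055,-0.003,0,0],[0.035,-0.002,0,0],[0,0,0,0]]]'
python3 - <<'E'
from h import *
from rig import sensors
togo([.506,.3625,.15],np.deg2rad(185.5)); print(sensors.observe()['joints'])
E
```

```text
time_s: 7.1
tcp_pos: [0.4989, 0.3551, 0.2623]
tcp_rot: [-2.033, -2.389, 0.011]
force: [0.6, 0.7, -1.2]
gripper_width: 0.0092
t 7.1 tcp [0.4989 0.3551 0.2623] tool [0.0063 0.0092 0.1062] yaw -1.5064 zax [-0.008 -0.002 -1.   ] F [ 0.59  0.67 -1.23] w 0.0092
[ 0.08866355  0.3898937  -0.96421325  1.50908048  0.31678576  1.41803655
 -0.73043037]
```

```bash
python3 -m handwheel '[[[0.006,0.009,0.01,-0.1],[0,0,0.01,-0.17],[0,0,0.01,-0.17],[0,0,0.01,-0.17],[0,0,0.01,-0.17],[0,0,0.01,-0.17],[0,0,0,-0.17],[0,0,0,-0.17],[0,0,0,-0.17],[0,0,0,-0.1],[0,0,0,0]]]'
python3 - <<'E'
from h import *
from rig import sensors
togo([.506,.3625,.10],np.deg2rad(185.5)); print(sensors.observe()['joints'])
for n in('top','scene'):cv2.imwrite(f'pics/{n}4.png',cams.grab_frame(n)[:,:,::-1])
E
```

```text
time_s: 8.48
tcp_pos: [0.5121, 0.3434, 0.189]
tcp_rot: [0.286, -3.108, 0.03]
force: [-0.3, -0.1, -1.3]
gripper_width: 0.0094
t 8.47 tcp [0.5121 0.3434 0.189 ] tool [0.0006 0.0215 0.0827] yaw -6.196 zax [-0.018 -0.021 -1.   ] F [-0.34 -0.08 -1.31] w 0.0094
[ 0.24288345  0.62183658 -1.23252807  1.57291576  0.58941572  1.40195367
  0.70454592]
```

View pics/scene4.png

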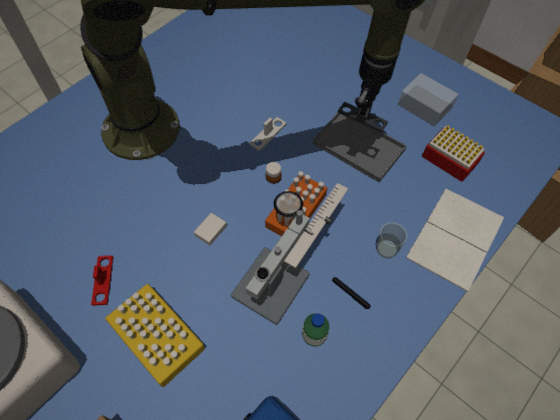

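```bash
python3 -m handwheel '[[[0,0.006,0.025,0.087],[0,0,0.03,0],[0,0,0.03,0],[0,0,0.025,0],[0,0,0,0]]]'
python3 - <<'E'
from h import *
from rig import sensors
togo([.506,.352,.043],np.deg2rad(185.5)); print(sensors.observe()['joints'])
E
```

```text
time_s: 9.2
tcp_pos: [0.5106, 0.3455, 0.0765]
tcp_rot: [0.129, -3.123, 0.035]
force: [-0.1, 0.5, -0.7]
gripper_width: 0.0094
t 9.2 tcp [0.5106 0.3455 0.0765] tool [0.0035 0.0076 0.0274] yaw -6.297 zax [-0.015 -0.023 -1.   ] F [-0.1   0.5  -0.73] w 0.0094
[ 0.17647152  0.70810077 -1.11721852  1.67858262  0.67534886  1.22437958
  0.54423954]
```

```bash
python3 -m handwheel '[[[0.003,0.006,0.012,0],[0,0,0.008,0],[0,0,0.004,0],[0,0,0,0]]]'
python3 - <<'E'
from h import *
from rig import sensors
togo([.506,.352,.043],np.deg2rad(185.5))
im=cams.grab_frame('scene')[80:200,290:430]; cv2.imwrite('pics/s5.png',cv2.resize(im,None,fx=5,fy=5,interpolation=2)[:,:,::-1])
E
```

```text
time_s: 9.7
tcp_pos: [0.5078, 0.3523, 0.0538]
tcp_rot: [0.127, -3.126, 0.032]
force: [-0.0, -0.0, -0.7]
gripper_width: 0.0095
t 9.7 tcp [0.5078 0.3523 0.0538] tool [0.0016 0.     0.0048] yaw -6.2982 zax [-0.012 -0.021 -1.   ] F [-0.05 -0.01 -0.71] w 0.0095
```

View pics/s5.png

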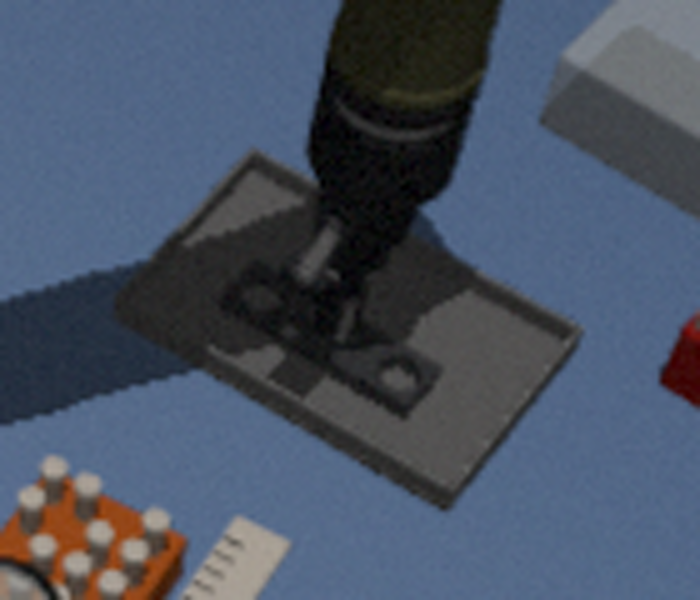

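```bash
python3 -m handwheel '[[[0,0,0.003,0],[0,0,0.002,0],[0,0,0,0]]]'; python3 -m handwheel '[[[0,0,0.002,0],[0,0,0,0]]]'
```

```text
time_s: 10.12
tcp_pos: [0.5084, 0.3524, 0.0494]
tcp_rot: [0.126, -3.128, 0.031]
force: [-0.4, 0.4, -2.1]
gripper_width: 0.0097
time_s: 10.38
tcp_pos: [0.5084, 0.3528, 0.0486]
tcp_rot: [0.126, -3.129, 0.03]
force: [0.3, -0.0, -0.8]
gripper_width: 0.0095
```

```bash
python3 -m handwheel '[[[0,0,0.001,0],[0,0,0,0],[0,0,0,0],[0,0,0,0]]]' 0.45; python3 -m handwheel '[[[0,0,-0.03,0],[0,0,-0.05,0],[0,0,-0.06,0],[0,0,-0.03,0],[0,0,0,0]]]'
python3 - <<'E'
from h import *
from rig import sensors
print(sensors.observe()['joints'])
togo([.6065,-.1365,.21],np.deg2rad(99.5))
im=cams.grab_frame('scene');cv2.imwrite('pics/s6f.png',im[:,:,::-1]);im=im[80:200,290:430]; cv2.imwrite('pics/s6.png',cv2.resize(im,None,fx=5,fy=5,interpolation=2)[:,:,::-1])
E
```

```text
time_s: 10.88
tcp_pos: [0.5085, 0.3529, 0.0474]
tcp_rot: [0.126, -3.129, 0.03]
force: [-0.4, 0.4, 0.1]
gripper_width: 0.0469
time_s: 11.5
tcp_pos: [0.5098, 0.3559, 0.2214]
tcp_rot: [0.127, -3.126, 0.031]
force: [-0.0, 0.4, -0.1]
gripper_width: 0.0468
[ 0.21248749  0.5879029  -1.22479856  1.52542162  0.55613027  1.44339737
  0.60917721]
t 11.5 tcp [0.5098 0.3559 0.2214] tool [-0.0568 -0.4983  0.0142] yaw -4.7974 zax [-0.012 -0.02  -1.   ] F [-0.01  0.4  -0.06] w 0.0468
```

View pics/s6.png

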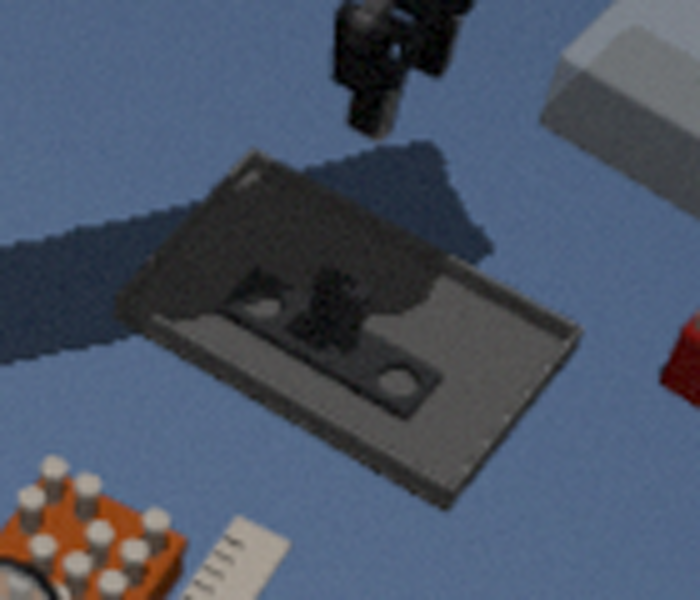

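```bash
python3 -m handwheel '[[[-0.004,-0.03,-0.02,0],[-0.006,-0.05,0,0],[-0.006,-0.055,0,0],[-0.006,-0.055,0,0],[-0.006,-0.055,0,0],[-0.006,-0.055,0,0],[-0.006,-0.055,0,0],[-0.006,-0.055,0,0],[-0.006,-0.05,0,0],[-0.004,-0.03,0,0],[0,0,0,0.17],[0,0,0,0.18],[0,0,0,0.18],[0,0,0,0.18],[0,0,0,0.18],[0,0,0,0.18],[0,0,0,0.18],[0,0,0,0.17],[0,0,0,0.06],[0,0,0,0]]]' 1
python3 - <<'E'
from h import *
from rig import sensors
print(sensors.observe()['joints'])
togo([.6055,-.137,.1375],np.deg2rad(99.5),.025)
for n in('top','scene'):cv2.imwrite(f'pics/{n}7.png',cams.grab_frame(n)[:,:,::-1])
a=cv2.imread('pics/top7.png')[150:250,195:365]; cv2.imwrite('pics/topc7.png',cv2.resize(a,None,fx=4.7,fy=4.7,interpolation=cv2.INTER_CUBIC))
a=cv2.imread('pics/scene7.png')[165:315,225:395]; cv2.imwrite('pics/scenec7.png',cv2.resize(a,None,fx=4,fy=4,interpolation=cv2.INTER_CUBIC))
E
```

```text
time_s: 14.05
tcp_pos: [0.5918, -0.1518, 0.2097]
tcp_rot: [-2.053, -2.323, 0.087]
force: [-0.7, -0.9, -0.2]
gripper_width: 0.0001
[ 0.88504887  0.45181593 -0.90976138  1.53920377  0.37425914  1.39659855
  0.05722104]
t 14.05 tcp [ 0.5918 -0.1518  0.2097] tool [0.0135 0.0203 0.0459] yaw -0.0424 zax [-0.067 -0.015 -0.998] F [-0.68 -0.93 -0.24] w 0.0001
```

View pics/topc7.png

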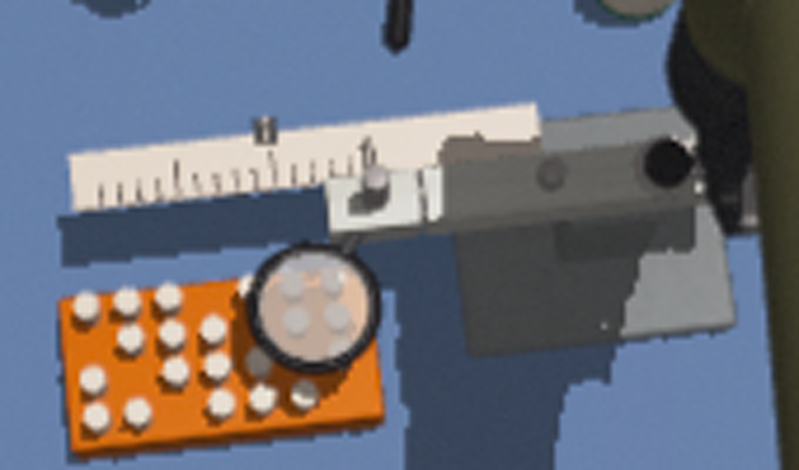

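View pics/scenec7.png

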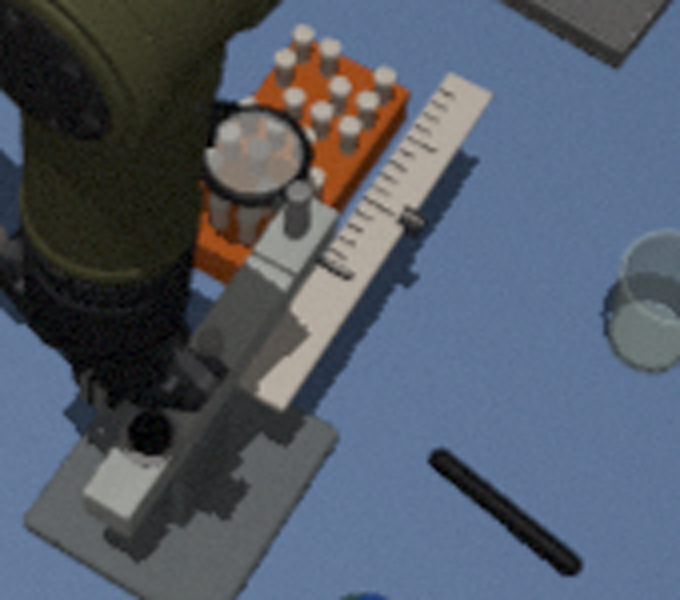

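```bash
python3 -m handwheel '[[[0.0135,0.02,0,-0.042],[0,0,0.02,0],[0,0,0,0]]]'
python3 - <<'E'
from h import *
togo([.6055,-.137,.1375],np.deg2rad(99.5),.025)
E
```

```text
time_s: 14.52
tcp_pos: [0.6076, -0.1374, 0.1855]
tcp_rot: [-2.0, -2.365, 0.088]
force: [-0.0, -1.1, 0.7]
gripper_width: 0.0001
t 14.53 tcp [ 0.6076 -0.1374  0.1855] tool [0.0009 0.0015 0.023 ] yaw 0.0012 zax [-0.07  -0.015 -0.997] F [-0.01 -1.06  0.69] w 0.0001
```

```bash
python3 -m handwheel '[[[0.001,0.001,0.012,0],[0,0,0.008,0],[0,0,0.004,0],[0,0,0.004,0]]]'; python3 -m handwheel '[[[0,0,0.004,0],[0,0,0.003,0]]]'; python3 -m handwheel '[[[0,0,0.003,0],[0,0,0.003,0]]]'
```

```text
time_s: 15.02
tcp_pos: [0.6062, -0.1379, 0.1569]
tcp_rot: [-2.003, -2.364, 0.087]
force: [-0.0, 1.2, 3.6]
gripper_width: 0.0001
time_s: 15.28
tcp_pos: [0.6065, -0.1378, 0.1545]
tcp_rot: [-2.005, -2.366, 0.088]
force: [-6.9, 0.9, 20.4]
gripper_width: 0.0001
time_s: 15.52
tcp_pos: [0.6064, -0.1377, 0.1546]
tcp_rot: [-2.008, -2.368, 0.092]
force: [-5.2, 0.1, 15.4]
gripper_width: -0.0
```

```bash
python3 -m handwheel '[[[0,0,-0.03,0],[0,0,-0.04,0],[0,0,0,0]]]' 0.35
python3 - <<'E'
from h import *
from rig import sensors
print(sensors.observe()['joints'])
np.set_printoptions(precision=4,suppress=True)
# refined measures from frames 0/7
T=lambda x,y:((x+.5)/4.7-.5+195,(y+.5)/4.7-.5+150)
T0=lambda x,y:((x+.5)/13-.5+235,(y+.5)/13-.5+160)
S=lambda x,y:((x+.5)/4-.5+225,(y+.5)/4-.5+165)
S0=lambda x,y:((x+.5)/13-.5+285,(y+.5)/13-.5+200)
print('pull',onz('top',*T(375,180),.17),onz('scene',*S(301,189),.17))
e=np.array([np.cos(np.deg2rad(99.5)),np.sin(np.deg2rad(99.5)),0])
ex=np.array([e[1],-e[0],0])
for zc in(.107,.110,.114):
  a=onz('top',*T0(213,230),zc);b=onz('top',*T0(491,280),.109)
  c=onz('scene',*S0(565,252),zc);d=onz('scene',*S0(322,410),.109)
  print(zc,'top',(a-b)@e,(a-b)@ex,'scene',(c-d)@e,(c-d)@ex)
togo([.5805,.0115,.155],np.deg2rad(99.5))
a=cams.grab_frame('scene')[165:315,225:395,::-1]; cv2.imwrite('pics/s8.png',cv2.resize(a,None,fx=4,fy=4,interpolation=cv2.INTER_CUBIC))
E
```

```text
time_s: 15.9
tcp_pos: [0.6106, -0.1369, 0.226]
tcp_rot: [-2.008, -2.367, 0.094]
force: [0.7, -0.8, 0.5]
gripper_width: 0.0542
[ 0.83558348  0.47605812 -0.91522424  1.47994456  0.39601008  1.44060606
  0.06053441]
pull [0.5781 0.0108 0.17  ] [0.5813 0.0119 0.17  ]
0.107 top 0.0508977828445964 0.0159526958143149 scene 0.05178702342237595 0.019859791096010326
0.11 top 0.05086759563771215 0.015072035740007695 scene 0.05012709995804596 0.020461640925250053
0.114 top 0.05082734602853316 0.013897822307598057 scene 0.04791386867227269 0.0212641073642364
t 15.9 tcp [ 0.6106 -0.1369  0.226 ] tool [ 0.1521 -0.0006  0.0634] yaw -0.0016 zax [-0.067 -0.023 -0.998] F [ 0.71 -0.75  0.49] w 0.0542
```

View pics/s8.png

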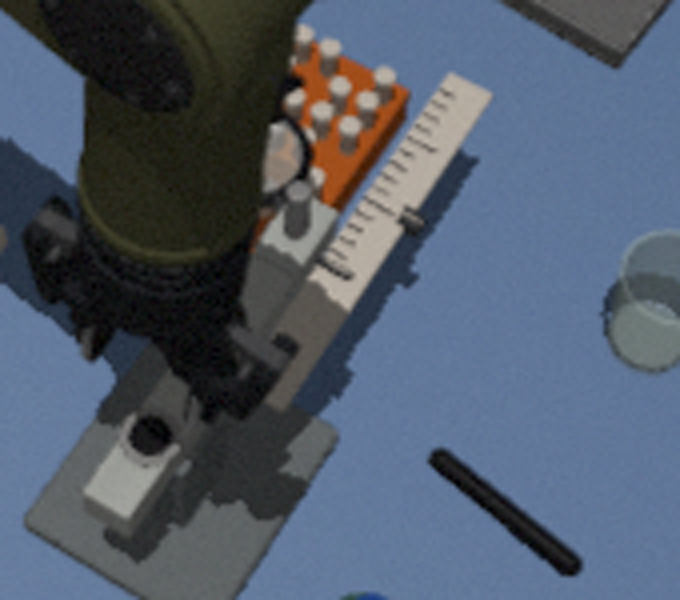

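```bash
python3 -m handwheel '[[[0.04,0,0,0],[0.05,0,0,0],[0.045,0,0,0],[0.015,0,0,0],[0,0,0,0]]]' 0.35
python3 - <<'E'
from h import *
togo([.5805,.0115,.155],np.deg2rad(99.5))
E
```

```text
time_s: 16.58
tcp_pos: [0.5814, 0.0105, 0.2148]
tcp_rot: [-2.008, -2.355, 0.108]
force: [-0.0, 0.3, 0.4]
gripper_width: 0.0558
t 16.57 tcp [0.5814 0.0105 0.2148] tool [0.0018 0.0042 0.0536] yaw -0.0066 zax [-0.08  -0.024 -0.997] F [-0.05  0.33  0.44] w 0.0558
```

```bash
python3 -m handwheel '[[[0.002,0.004,0.02,-0.006],[0,0,0.02,0],[0,0,0.012,0],[0,0,0,0]]]' 0.35
python3 - <<'E'
from h import *
togo([.5805,.0115,.155],np.deg2rad(99.5))
E
```

```text
time_s: 17.08
tcp_pos: [0.5804, 0.0055, 0.1558]
tcp_rot: [-2.007, -2.351, 0.114]
force: [0.5, -0.4, 0.7]
gripper_width: 0.0554
t 17.07 tcp [0.5804 0.0055 0.1558] tool [ 0.0059  0.0011 -0.0053] yaw -0.0079 zax [-0.084 -0.025 -0.996] F [ 0.54 -0.41  0.68] w 0.0554
```

```bash
python3 -m handwheel '[[[0.006,0.001,-0.005,-0.008],[0,0,0,0]]]' 0.35; python3 -m handwheel '[[[0,0,0,0],[0,0,0,0],[0,0,0,0],[0,0,0,0],[0,0,0,0]]]' 1 40
python3 - <<'E'
from h import *
togo([.5805,.0115,.155],np.deg2rad(99.5))
for n in('top','scene'):cv2.imwrite(f'pics/{n}9.png',cams.grab_frame(n)[:,:,::-1])
a=cv2.imread('pics/scene9.png')[165:315,225:395]; cv2.imwrite('pics/s9.png',cv2.resize(a,None,fx=4,fy=4,interpolation=cv2.INTER_CUBIC))
E
```

```text
time_s: 17.32
tcp_pos: [0.5815, 0.0121, 0.1616]
tcp_rot: [-1.998, -2.359, 0.112]
force: [-0.0, 0.2, 0.3]
gripper_width: 0.0558
time_s: 17.95
tcp_pos: [0.5823, 0.0124, 0.1629]
tcp_rot: [-1.999, -2.362, 0.11]
force: [-1.5, 0.5, -0.5]
gripper_width: 0.0135
t 17.95 tcp [0.5823 0.0124 0.1629] tool [-0.0005 -0.0012  0.002 ] yaw 0.0005 zax [-0.08  -0.025 -0.996] F [-1.55  0.51 -0.51] w 0.0135
```

View pics/s9.png

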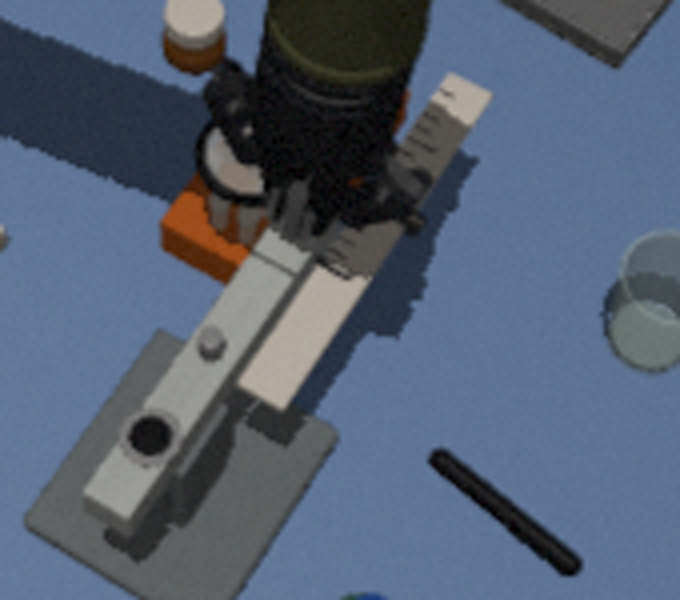

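```bash
python3 -m handwheel '[[[0.01,0,0,0],[0.012,0,0,0],[0.012,0,0,0],[0.01,0,0,0],[0,0,0,0]]]'
python3 - <<'E'
from h import *
togo([.5805-.0084,.0115+.05,.157],np.deg2rad(99.5))
from rig import sensors
s=sensors.observe()['tcp_pos']; print((s-[.5823,.0124,.1629])@[-.165,.986,0])
for n in('top','scene'):cv2.imwrite(f'pics/{n}10.png',cams.grab_frame(n)[:,:,::-1])
a=cv2.imread('pics/scene10.png')[165:315,225:395]; cv2.imwrite('pics/s10.png',cv2.resize(a,None,fx=4,fy=4,interpolation=cv2.INTER_CUBIC))
a=cv2.imread('pics/top10.png')[150:250,195:365]; cv2.imwrite('pics/t10.png',cv2.resize(a,None,fx=4.7,fy=4.7,interpolation=cv2.INTER_CUBIC))
E
```

```text
time_s: 18.68
tcp_pos: [0.5747, 0.0568, 0.1629]
tcp_rot: [-2.002, -2.363, 0.115]
force: [-2.2, -2.1, 0.8]
gripper_width: 0.0138
t 18.68 tcp [0.5747 0.0568 0.1629] tool [ 0.0051 -0.0013 -0.0001] yaw -0.0001 zax [-0.08  -0.029 -0.996] F [-2.17 -2.15  0.83] w 0.0138
0.04504009981190072
```

View pics/s10.png

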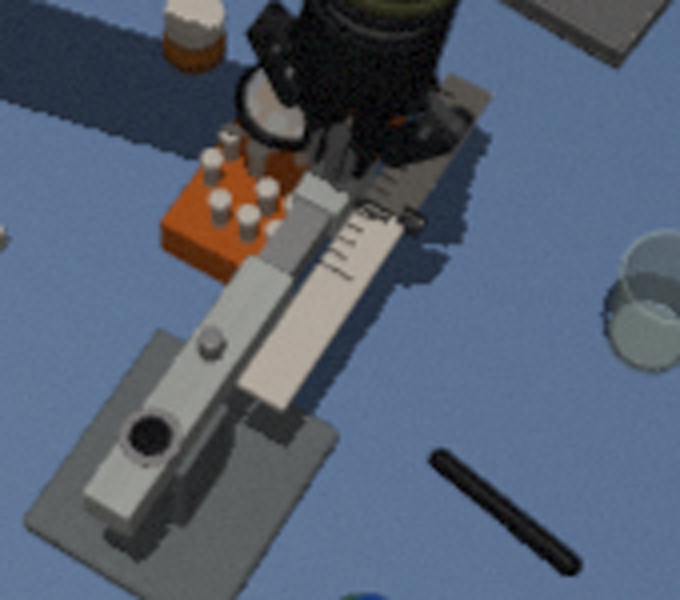

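View pics/t10.png

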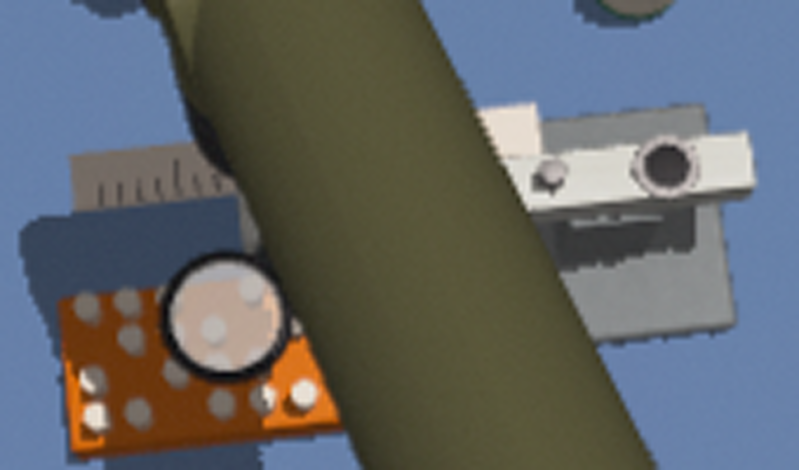

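```bash
python3 -m handwheel '[[[0.0055,0,0,0],[0,0,0,0],[0,0,0,0]]]'
python3 - <<'E'
from h import *
from rig import sensors
s=sensors.observe(); print((s['tcp_pos']-[.5823,.0124,.1629])@[-.165,.986,0],s['force'],s['tcp_pos'])
im=cams.grab_frame('scene')[:,:,::-1];cv2.imwrite('pics/scene11.png',im)
a=im[200:245,285:345]; a=cv2.convertScaleAbs(a,alpha=1.8);cv2.imwrite('pics/s11.png',cv2.resize(a,None,fx=13,fy=13,interpolation=cv2.INTER_CUBIC))
E
```

```text
time_s: 19.15
tcp_pos: [0.5742, 0.0598, 0.1629]
tcp_rot: [-2.006, -2.36, 0.117]
force: [-2.2, -3.0, 2.2]
gripper_width: 0.0139
0.04804449865417025 [-2.18299715 -2.98391087  2.24068406] [0.57421341 0.05977344 0.162875  ]
```

View pics/s11.png

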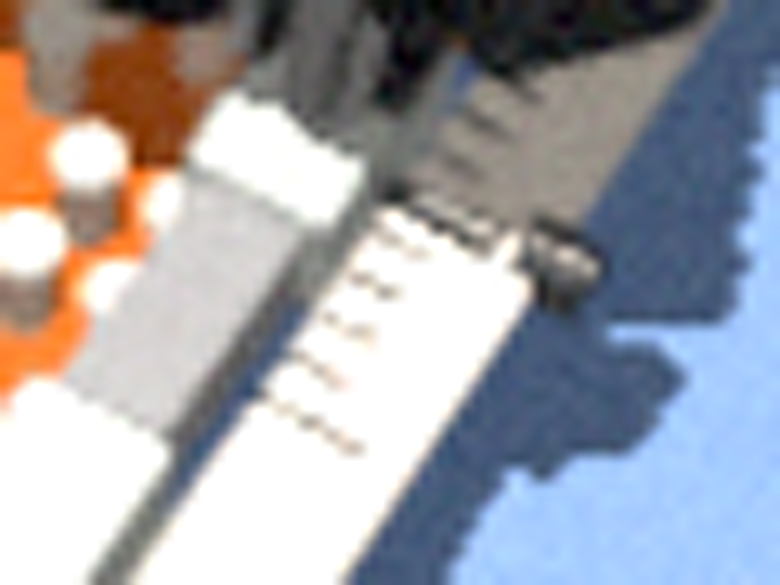

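Run:
```python
import cv2,numpy as np
im=cv2.imread('pics/scene11.png')[208:228,308:336]
im0=cv2.imread('pics/scene0.png')
g=lambda a:(255*(a/255.)**.6).astype('uint8')
A=cv2.resize(g(im),None,fx=20,fy=20,interpolation=cv2.INTER_CUBIC)
B=cv2.resize(g(im0[225:235,303:317]),None,fx=20,fy=20,interpolation=cv2.INTER_CUBIC)
C=np.zeros((A.shape[0]+B.shape[0],A.shape[1],3),'uint8');C[:400]=A;C[400:,:B.shape[1]]=B
cv2.imwrite('pics/s12.png',C)
```

```text
(no output)
```

View pics/s12.png

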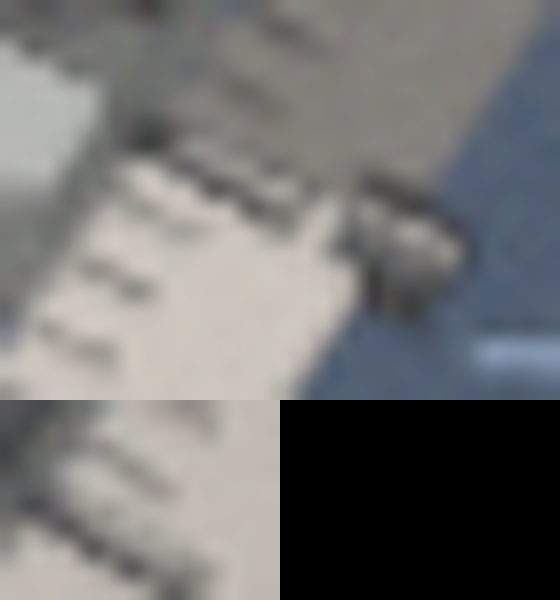

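Run:
```python
from h import *
e=np.array([np.cos(np.deg2rad(99.5)),np.sin(np.deg2rad(99.5)),0]);ex=np.array([e[1],-e[0],0])
N=lambda x,y:((x+.5)/20-.5+308,(y+.5)/20-.5+208)
O=lambda x,y:((x+.5)/20-.5+303,(y+.5)/20-.5+225)
f=lambda p,z:(onz('scene',*p,z)@e*1e3, onz('scene',*p,z)@ex*1e3)
S0=lambda x,y:((x+.5)/13-.5+285,(y+.5)/13-.5+200)
print('ptr now',[f(N(*p),.109) for p in((190,152),(240,175),(290,192))])
print('ptr home',[f(O(*p),.109) for p in((80,80),(130,115),(195,150))])
print('clip',[[f(N(*p),z) for p in((360,212),(405,240),(455,258))] for z in(.107,.111,.114)])
print('lines',[f(S0(*p),.105) for p in((310,425),(310,370),(350,328),(375,285),(405,240))])
print('line5 f0',[f(S0(*p),.105) for p in((410,195),(447,213),(495,238))], 'line10',[f(S0(*p),.105) for p in((575,0),(620,25))])
```

```text
ptr now [(np.float64(-37.778197665228674), np.float64(597.1166149045998)), (np.float64(-37.350946817208886), np.float64(603.5383641739971)), (np.float64(-36.226851131201535), np.float64(609.5453950920082))]
ptr home [(np.float64(-81.37885068806155), np.float64(594.5823784720337)), (np.float64(-82.24039474170289), np.float64(601.6931927712312)), (np.float64(-82.18376165526735), np.float64(610.2114035927893))]
clip [[(np.float64(-33.11091382558855), np.float64(617.271637573366)), (np.float64(-33.581426724809816), np.float64(623.4920251612302)), (np.float64(-32.57867186810288), np.float64(629.5304568740631))], [(np.float64(-35.319170711280364), np.float64(618.0982422562113)), (np.float64(-35.78775012157432), np.float64(624.293068269579)), (np.float64(-34.78911590728867), np.float64(630.3066861231645))], [(np.float64(-36.97536337554931), np.float64(618.7181957683451)), (np.float64(-37.44249266914764), np.float64(624.8938506008404)), (np.float64(-36.446948936678055), np.float64(630.8888580599904))]]
lines [(np.float64(-85.39662054488143), np.float64(602.1369611006908)), (np.float64(-75.89388465388205), np.float64(596.5596152058818)), (np.float64(-64.77271249260257), np.float64(598.2359118764049)), (np.float64(-54.81926826489229), np.float64(597.573925026969)), (np.float64(-43.950911811860415), np.float64(597.453187093501))]
line5 f0 [(np.float64(-35.395228273122754), np.float64(593.5521060154439)), (np.float64(-35.083246455121824), np.float64(601.0022111571584)), (np.float64(-34.9761552909129), np.float64(610.7971731506344))] line10 [(np.float64(16.54963569861846), np.float64(598.3314281281034)), (np.float64(16.24125310030535), np.float64(607.8685186262203))]
```

```bash
python3 -m handwheel '[[[0.004,0,0,0]]]'
python3 - <<'E'
from h import *
from rig import sensors
for i in range(4):
    im=cams.grab_frame('scene')[:,:,::-1]
    s=sensors.observe(); print(s['time_s'],(s['tcp_pos']-[.5823,.0124,.1629])@[-.165,.986,0],s['force'].round(2))
cv2.imwrite('pics/scene13.png',im)
g=lambda a:(255*(a/255.)**.6).astype('uint8')
cv2.imwrite('pics/s13.png',cv2.resize(g(im[204:230,304:338]),None,fx=20,fy=20,interpolation=cv2.INTER_CUBIC))
E
```

```text
time_s: 19.32
tcp_pos: [0.5737, 0.0626, 0.1629]
tcp_rot: [-2.008, -2.359, 0.118]
force: [-2.6, -3.7, 2.7]
gripper_width: 0.0135
19.375 0.051853821899136295 [-2.5  -2.85  1.87]
19.425 0.0519546400442419 [-2.66 -2.34  3.4 ]
19.475 0.05193069685556732 [-2.44 -3.12  3.5 ]
19.525 0.05194469013555406 [-3.2  -1.91  2.72]
```

View pics/s13.png

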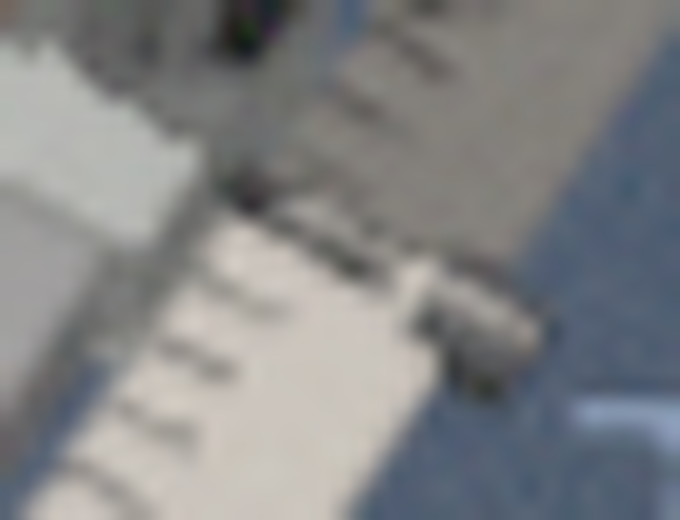

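```bash
python3 -m handwheel '[[[-0.0005,0,0,0]]]'
python3 - <<'E'
from h import *
from rig import sensors
for i in range(4):
    im=cams.grab_frame('scene')[:,:,::-1]
    s=sensors.observe(); print(s['time_s'],(s['tcp_pos']-[.5823,.0124,.1629])@[-.165,.986,0],s['force'].round(2),s['gripper_width'])
cv2.imwrite('pics/scene14.png',im)
g=lambda a:(255*(a/255.)**.6).astype('uint8')
cv2.imwrite('pics/s14.png',cv2.resize(g(im[204:230,304:338]),None,fx=20,fy=20,interpolation=cv2.INTER_CUBIC))
E
```

```text
time_s: 19.65
tcp_pos: [0.5736, 0.0633, 0.1628]
tcp_rot: [-2.006, -2.36, 0.116]
force: [-2.8, -2.0, 3.4]
gripper_width: 0.0136
19.7 0.05146374104366283 [-3.36 -1.87  2.73] 0.013961172880500312
19.75 0.05148341498024489 [-2.95 -2.06  1.83] 0.013271605743541432
19.8 0.0514911574524018 [-3.07 -2.65  2.83] 0.013457141831716125
19.85 0.05144929138852098 [-3.51 -2.77  3.03] 0.013676009670244224
```

View pics/s14.png

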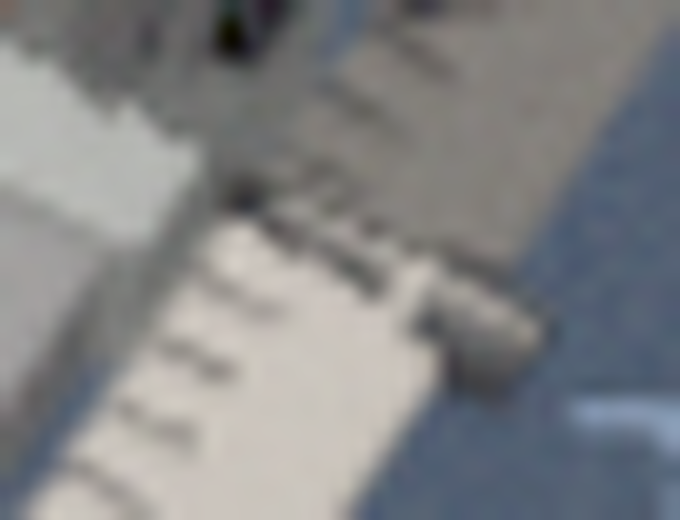

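View pics/scene14.png

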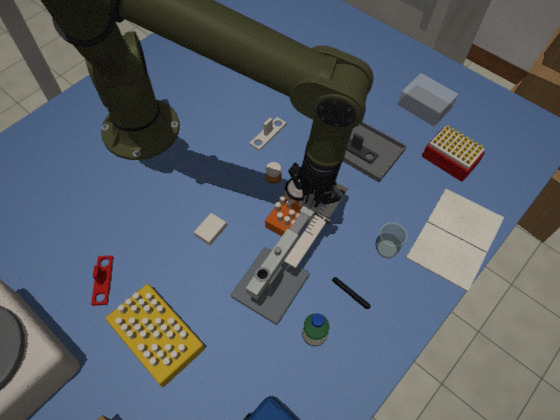

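Run:
```python
from h import *
e=np.array([np.cos(np.deg2rad(99.5)),np.sin(np.deg2rad(99.5)),0]);ex=np.array([e[1],-e[0],0])
N=lambda x,y:((x+.5)/20-.5+304,(y+.5)/20-.5+204)
f=lambda p,z:tuple((onz('scene',*N(*p),z)@e*1e3).round(1) for _ in [0])+((onz('scene',*N(*p),z)@ex*1e3).round(1),)
print('ptr',[f(p,.109) for p in((285,203),(330,228),(375,250))])
print('darknear',f((340,265),.109),'darkfar',f((340,185),.109))
for z in(.109,.111,.113): print('clip',z,[f(p,z) for p in((440,292),(485,322),(530,335))], 'edges far/near',f((480,268),z),f((475,385),z))
im=cv2.imread('pics/scene14.png')
print(im[204:226,318:333].mean(2).round().astype(int))
```

```text
ptr [(np.float64(-33.5), np.float64(596.6)), (np.float64(-33.6), np.float64(602.7)), (np.float64(-33.4), np.float64(608.6))]
darknear (np.float64(-37.3), np.float64(606.2)) darkfar (np.float64(-27.9), np.float64(600.8))
clip 0.109 [(np.float64(-34.2), np.float64(617.7)), (np.float64(-34.9), np.float64(624.0)), (np.float64(-33.6), np.float64(629.2))] edges far/near (np.float64(-28.9), np.float64(620.0)) (np.float64(-42.8), np.float64(627.1))
clip 0.111 [(np.float64(-35.3), np.float64(618.1)), (np.float64(-36.0), np.float64(624.4)), (np.float64(-34.7), np.float64(629.6))] edges far/near (np.float64(-30.1), np.float64(620.4)) (np.float64(-43.9), np.float64(627.5))
clip 0.113 [(np.float64(-36.4), np.float64(618.5)), (np.float64(-37.1), np.float64(624.8)), (np.float64(-35.9), np.float64(630.0))] edges far/near (np.float64(-31.2), np.float64(620.8)) (np.float64(-45.0), np.float64(627.9))
[[ 26  53  61  53  56  53  30  32  50  58  60  75  74  79  79]
 [ 46  59  59  55  54  49  60  70  77  79  78  81  83  81  80]
 [ 57  56  56  69  74  66  50  62  81  82  83  79  82  80  80]
 [ 61  63  65  8
[... 481 characters left out ...]
4  52]
 [ 58  78 105 107  58  72  82  81  83  83  80  77  69  57  47]
 [ 75  82  67  86 108 117  73  74  57  68  81  76  60  54  50]
 [151 143 100  50  67 106 146 134  68  47  46  53  50  55  47]
 [164 163 156 131  65 111 153 109 111 105  63  49  54  49  51]
 [147 165 165 160 148 148 124  65  78  92 116  89  51  52  51]
 [159 164 166 164 167 152  92  41  52  64  76  82  91  41  53]
 [168 165 165 165 166 161 143 100  41  49  51  57  57  45  53]
 [165 168 166 163 167 165 160 120  32  33  37  41  40  52  53]
 [166 165 166 164 165 163 152  92  34  29  29  34  49  50  53]
 [165 163 165 161 163 157 117  59  47  47  40  45  52  51  72]
 [167 166 165 164 159 134  69  51  54  49  49  49  54  52  59]]
```

Run:
```python
from h import *
e=np.array([np.cos(np.deg2rad(99.5)),np.sin(np.deg2rad(99.5)),0]);ex=np.array([e[1],-e[0],0])
f=lambda p,z:(round(onz('scene',*p,z)@e*1e3,1),round(onz('scene',*p,z)@ex*1e3,1))
print([f(p,.109) for p in((318.5,214),(320.5,215),(322.5,216))])
for z in(.109,.111,.113):print(z,[f(p,z) for p in((326.5,218.1),(328.2,219.1),(330,220))])
# top view frame 0 ridges
im=cv2.imread('pics/top0.png').mean(2).round().astype(int)
print(im[172:186,246:258]);print(im[176:190,266:280])
im=cv2.imread('pics/scene0.png').mean(2).round().astype(int)
print(im[224:238,304:318])
```

```text
[(np.float64(-33.3), np.float64(598.5)), (np.float64(-33.2), np.float64(603.7)), (np.float64(-33.0), np.float64(609.0))]
0.109 [(np.float64(-32.9), np.float64(619.6)), (np.float64(-33.2), np.float64(624.2)), (np.float64(-33.0), np.float64(628.8))]
0.111 [(np.float64(-34.1), np.float64(620.0)), (np.float64(-34.3), np.float64(624.6)), (np.float64(-34.1), np.float64(629.2))]
0.113 [(np.float64(-35.2), np.float64(620.4)), (np.float64(-35.4), np.float64(625.0)), (np.float64(-35.2), np.float64(629.6))]
[[119 120 119 119 120 120 120 121 120 119 119 119]
 [119 118 119 118 119 120 118 119 119 119 120 119]
 [119 120 116 114 117 132 115 112 119 120 118 119]
 [118 120 102  91 108 155  93  85 116 118 119 118]
 [119 119 100  75  91 115  79  88 116 120 120 120]
 [120 119 108  78  68 120  83  80 129 140 142 143]
 [142 142 152  91  71 150  92  77 173 195 198 197]
 [194 196 196 102  68 145  89  78 187 197 198 198]
 [197 197 197 128 109 119 109 110 189 198 197 199]
 [196 197 198 197 198 197 187 195 197 198 199 198]
 [197 196 198 196 198 198 137 191 198 197 197 199]
 [196 197 197 197 198 198 143 185 197
[... 1070 characters left out ...]
6  65 100 146 149 148 142 131 117 151 152 149 150]
 [ 48  59  72  95 100 134 151 151 150 145 152 151 150 152]
 [ 49  70 118 141 126  98 118 153 151 153 150 151 149 152]
 [ 48  61 102 138 149 133 108 119 151 150 153 152 153 150]
 [ 39  47  76 106 110 134 141 142 153 154 152 151 151 151]
 [105  71  46  74 103 121 120 141 149 152 151 152 152 153]
 [146 136 117  49  66  84 109 119 125 152 154 150 151 153]
 [150 152 147 128  96  48  70  87  88 111 150 150 151 141]
 [151 152 150 147 141 128  94  54  72 119 153 149 148 120]
 [151 150 149 150 151 151 143 134 137 145 152 152 137  86]
 [151 151 151 152 151 149 151 150 149 153 150 142 110  55]
 [153 152 152 151 153 150 151 150 151 152 144 123  64  43]]
```

Run:
```python
from h import *
for ang in(99,99.5,100):
  e=np.array([np.cos(np.deg2rad(ang)),np.sin(np.deg2rad(ang)),0]);ex=np.array([e[1],-e[0],0])
  for z in (.109,.111,.113):
    d=onz('top',251.0,177,z)-onz('top',273.05,182.3,.109); print(ang,z,d@e,d@ex)
```

```text
99 0.109 0.052259491527194536 0.01874202310053332
99 0.111 0.052234640941174616 0.018154185096164094
99 0.113 0.05220979035515469 0.017566347091794974
99.5 0.109 0.052093948715991066 0.019197353769661463
99.5 0.111 0.05207422886541773 0.018609321288841147
99.5 0.113 0.052054509014844395 0.01802128880802094
100 0.109 0.05192443874890294 0.019651222485974455
100 0.111 0.05190985113551917 0.019063040309653126
100 0.113 0.051895263522135394 0.018474858133331905
```

Run:
```python
from rig import sensors,robot
import numpy as np
s=sensors.observe();print(s['time_s'],s['tcp_pos'],abs(s['qvel']).max(),s['gripper_width'])
print(robot.finish_job())
```

```text
19.85 [0.57360395 0.06312459 0.16285483] 0.0027663429086206347 0.013676009670244224
the job is handed in; nothing more can be done
None
```

I handed the job in at 19.85 s with the boom pulled out and still held at the clip. No verdict came back.

- **Keeper:** I lifted the dark steel keeper off both posts and laid it in the grey tray. The picture shows it lying flat and released. It sits nearer one long wall, but by my estimate within the limits.
- **Lock button:** I pressed it until it stopped, with the push force rising to about 20 N. The fingertips were then about 129.6 mm above the table, against 129.5 mm expected for fully down.
- **Boom:** I gripped the pull post with 40 N and pulled it out about 51.5 mm. It was steady at hand-in.
- **Pointer against clip:** The starting top view put the clip 52.1 mm out, about 0.6 mm beyond where the boom stands. The last scene view put the pointer level with the clip to 1 mm past it, up to 2 mm if the clip's unmeasured top is 113 mm high. The two views differ slightly, but both are inside the 4 mm limit.
- **Earlier readings that disagreed:** My first estimate of the clip distance was 50.5–50.8 mm. Reading the pointer's home position from the scene view also gave about 3 mm of mismatch with the scale's first line. I traced the white lines more closely and used those values instead.
- **Other things on the bench:** The clip and the bystanders look unmoved in the last scene picture; I judged this by eye only. The gripper was tilted about 5° while holding the post, and the hold stayed steady.

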